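# Wedge up the setting plate of the blank fixture

### The job

I need to get at the levelling screws of the blank-setting fixture: take the orange wedge by its white post, slide it thin end first along the bench under the middle of the front edge of the hinged aluminium plate, and push gently until the plate just lifts off its base, with the needle of the dial gauge in the green sector. Finish while still gripping the wedge there, flat on the bench and alone carrying the plate: do not let go, do not touch the fixture with the gripper, and do not force the plate far past the green. Leave the spare blank, jar, mouse and brush where they are.

Things in the scene. Friction and masses are not known exactly. Their poses are not given: they have to be found in the camera images.
- fixture: Fixture fixed to the bench. Origin on the bench (z=0) under the middle of the plate's front edge at rest; +x is level, from front edge to hinge (the way the wedge goes in), z up. Two grey rails 24 mm wide, 16 mm high run along x under the plate's sides (y = +-78 mm) with 132 mm of bench between them, free for 160 mm behind the edge. On top: clamp ring with ivory blank, 50 mm high; a dial gauge at the hinge.
- plate (a joint): Hinge angle of the aluminium plate (rad): 0 on the rails, grows as its front edge rises. Hinge axis 170 mm behind the front edge; only the plate's weight (0.5 to 1 kg; 2 to 5 N at the edge) closes it. The dial gauge (72 mm disc behind the plate) shows it 17-fold: its black needle points to the robot side at rest and turns anticlockwise: green at 3 to 9 mm of edge lift (0.018 to 0.053 rad), then red.
- plate_edge (a point): Point at the middle of the plate's rounded front edge (6 mm radius), on its underside, 6 mm behind the foremost line of the edge; 16 mm above the bench at rest. The plate is 180 mm wide, 12 mm thick, 163 mm long.
- wedge: Loose orange plastic wedge, 160 mm long, 48 mm wide, 0.2 kg. Origin on its underside, under the centre of its white grip post; +x points to the thin end, z up. Heel: x -20 to 20 mm, 30 mm high. From x = 20 to 140 mm the top slopes evenly from 30 mm down to 6 mm (1 in 5). The post on the heel is 24 x 24 mm (sides along x and y), from 30 to 72 mm above the underside.
- wedge_tip (a point): Middle of the wedge's thin end, at its underside, 140 mm ahead (+x) of the wedge's origin.
- spare_blank: Bystander: loose ivory disc, 98 mm diameter, 18 mm thick, lying flat. Origin at the centre of its underside.
- jar: Bystander: amber jar, 60 mm diameter, 70 mm high. Origin at the centre of its underside.
- mouse: Bystander: grey computer mouse, 105 x 58 x 33 mm. Origin at the centre of its underside.
- brush: Bystander: brush with wooden handle lying on the bench, about 200 mm long, handle to -x; origin on its underside.
Things that resemble listed ones, but are neither listed nor needed, are in the scene too. Of the things shaped like the wedge, the orange one is meant.

How it is judged:
On the way:
1. the gripped wedge's thin end is under the plate's front edge while the plate still rests on its rails (contact force between the fingers and wedge above 2 N and x of wedge_tip in the frame of fixture above 0.005 m and y of wedge_tip in the frame of fixture between -0.06 and 0.06 m and height (world z) of wedge below 0.012 m and value of joint plate below 0.01 rad), for 0.1 s.
At the end, for the whole second after the job is handed in: The plate is still, raised 0.012-0.060 rad (2-10 mm at its front edge), carried (1 N or more) by the wedge alone, robot off the fixture; the wedge is flat on the bench (5 mm, 0.08 rad), thin end 40 mm or more in, within 60 mm of the middle, still gripped (2 N or more) (value of joint plate between 0.012 and 0.06 rad and velocity of joint plate between -0.02 and 0.02 rad/s and contact force between wedge and plate above 1 N and contact force between the fingers and wedge above 2 N and height (world z) of wedge below 0.005 m and angle between wedge's own z axis and vertical below 0.08 rad and linear speed of wedge below 0.01 m/s and x of wedge_tip in the frame of fixture above 0.04 m and y of wedge_tip in the frame of fixture between -0.06 and 0.06 m and contact force between each of the arm, the fingers and fixture below 0.5 N); the arm keeps its last pose, push and grip.
It fails at once if the plate is forced up more than 13 mm (0.075 rad) (value of joint plate above 0.075 rad).
It fails at once if the gripper or arm pushes on the fixture or its plate with more than 5 N (contact force between any of the arm, the fingers and fixture above 5 N).
It fails at once if the wedge is rammed against the plate with more than 40 N (contact force between wedge and plate above 40 N).
It fails at once if the spare blank, jar, mouse or brush is moved more than 30 mm (distance of any of spare_blank, jar, mouse, brush from where it was at the start of the episode above 0.03 m).
It also fails if it takes over 38 s, if anything falls off the work surface, if the arm or the gripper's body presses on something with over 40 N, if the wrist force passes 120 N, or if a joint passes its speed limit or range.

### The arm

A 6-joint arm with a two-finger parallel gripper is mounted at the origin on the work surface. World frame = base frame: x ahead of the robot, y to its left, z up, the work surface at z = 0. Lengths are in m, angles in rad, forces in N, time in s.
With the tool pointing down it reaches from about 0.325 to 0.775 m from the base axis. Payload 5.5 kg.
Tool frame: the origin (TCP) lies between the finger pads; the fingertips stand 8 mm ahead of it and the grasp point (between the pads) lies 11 mm behind it (tcp_to_tips is the distance from the TCP to the fingertips, in m); z points along the fingers, y is the line along which they close (so a half turn about z gives the same grasp; the last joint's range is limited). The gripper opens to 88 mm and grips with 3 to 60 N. Pads are 20 mm wide; open, the fingers measure 115 mm over their backs; the gripper's body (75 mm by 178 mm) begins 61 mm behind the grasp point.
Start: joints at [-1.178, 0.091, 1.231, -0, 1.82, -0.057], TCP at [0.261, -0.54, 0.231] pointing down, gripper open.
Joint ranges: [-2.87, 2.87], [-0.86, 2.18], [0.17, 2.46], [-1.51, 4.65], [0.06, 2.69], [-2.65, 2.65]. Speed limits (rad/s): [2.57, 2.57, 3.01, 3.14, 3.14, 3.14].

### API

Orientations are given as a unit quaternion [w, x, y, z].
In Python, from bench import * gives the robot as it stands. Calls block until the motion is done:
- move_to(position, orientation): joint-space move of the TCP to a pose.
- move_l(position, speed=0.15, orientation=None): straight line of the TCP; orientation=None keeps the orientation; speed is the mean speed in m/s.
- movej(angles): joint-space move.
- gripper_open() and close(): open the fingers fully, or close them until they stop; the grip force is fixed at half the most.
- hold(seconds).
- inverse_kinematics(position, orientation): joint angles nearest the present ones, or None.
- state(): the state.
- get_image(name): name is "side" or "top" or "wrist"; returns a dict with "frame" (420x560x3 uint8, blue, green, red), "depth" (420x560 float32, m along the optical axis (not along the pixel's ray), 0 where there is no reading), "camera_matrix" (3x3 intrinsics, pixels), "view" (4x4, takes a point from world to camera coordinates). Camera axes: x right, y up, looking along -z (the intrinsics and any distortion apply to the point x, -y, -z); pixel columns grow to the right and rows downward; lengths in m; the calibration is good to about 2 mm. A picture is of the moment at which its call begins.
A pose or a line that the arm cannot do raises IKError and nothing moves.
- job_done(): hands the job in; it is judged then, once.
The state is a dict: "time": time; "joint_pos": joint angles; "dq": joint speeds; "joint_torque": joint torques, N m; "ee_pos": TCP position; "ee_rot": TCP orientation; "ft_force": force on the tool from outside, world axes, zero at the start; "moment": the same for the moment, N m; "finger_gap": finger opening in m; "finger_force": force on a finger pad.
Only numpy, scipy, OpenCV 4.12 (cv2) and the standard library are available. Lean on these libraries where they do the work, as an engineer would, in place of code of your own. Each camera call takes 0.05 s, during which the arm holds its last target. There are 200 camera calls.

## Working session

There is one attempt and no reset: what is moved stays moved. The work goes in short steps, each a Python script; the robot and the scene stay as the last script left them, time stands still between calls to the robot, and variables do not carry over. Pictures are saved under pics/ and viewed, at most 10 in all, crops included, and the job is handed in when it is done.

```bash
mkdir -p pics; ls; python3 - <<'E'
from bench import *
import cv2,numpy as np
for n in ("top","side"):
    g=get_image(n); cv2.imwrite(f"pics/{n}0.png",g["frame"]); np.savez(f"{n}0.npz",**{k:g[k] for k in("frame","depth","camera_matrix","view")})
    print([k for k in g]); print(g["view"].round(3))
print(state())
E
```

```text
pics
['frame', 'depth', 'camera_matrix', 'view']
[[-0.024 -0.999 -0.021 -0.052]
 [ 0.997 -0.026  0.076 -0.557]
 [-0.077 -0.019  0.997 -1.009]
 [ 0.     0.     0.     1.   ]]
['frame', 'depth', 'camera_matrix', 'view']
[[ 0.723 -0.691 -0.009 -0.438]
 [ 0.474  0.487  0.734 -0.273]
 [-0.502 -0.535  0.679 -1.406]
 [ 0.     0.     0.     1.   ]]
{'time': 0.1, 'joint_pos': array([-1.17769987e+00,  9.17854132e-02,  1.23175725e+00, -1.59285759e-05,
        1.81981741e+00, -5.66875984e-02]), 'dq': array([-0.00034349, -0.00246444, -0.00201715, -0.00155188,  0.00098793,
       -0.00107903]), 'joint_torque': array([ 3.36006880e-03, -4.47857809e+01, -4.07569170e+01,  7.01717497e-02,
        2.84190313e-02, -1.10140404e-04]), 'ee_pos': array([ 0.26076428, -0.54008638,  0.22962348]), 'ee_rot': array([-8.69948708e-04,  9.74818246e-01,  2.22999117e-01, -1.55555915e-04]), 'ft_force': array([-0.21224709,  0.43740259,  0.81492645]), 'moment': array([0.0279219 , 0.01696858, 0.03087188]), 'finger_force': 0.0, 'finger_gap': 0.08768535998628857}
```

View pics/top0.png

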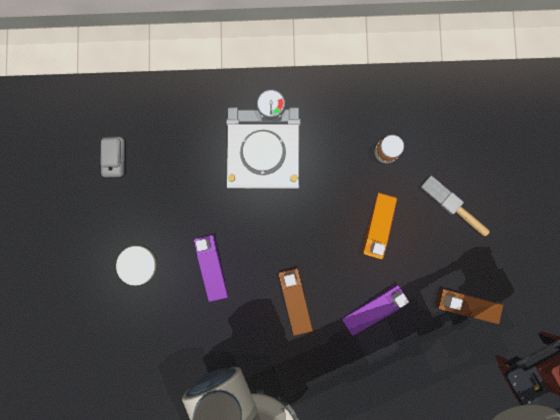

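View pics/side0.png

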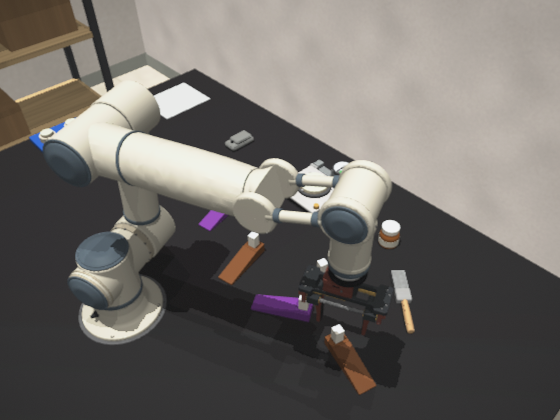

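The top view shows five wedge-shaped things:
- orange at (380,227)
- brown at (295,300)
- brown at (470,305)
- purple at (210,268)
- purple at (375,310)

The bright orange one at (380,227), with its post at (378,249) and thin end at (386,196), fits the description. The fixture plate spans columns 227–299, with its front edge at row 188. The dial is at (271,103). In the side view the arm hides the orange wedge.

I'll confirm it in an enlarged crop and measure.

```bash
cat > h.py <<'E'
import numpy as np, cv2
def cloud(g):
    d=g["depth"]; K=g["camera_matrix"]; v,u=np.mgrid[:d.shape[0],:d.shape[1]]
    pc=np.stack([(u-K[0,2])/K[0,0]*d,-(v-K[1,2])/K[1,1]*d,-d,np.ones_like(d)],-1)
    P=(pc@np.linalg.inv(g["view"]).T)[...,:3]; P[d==0]=np.nan
    return P
def rect(m,P):
    r=cv2.minAreaRect(P[m][:,:2].astype(np.float32)*1000); return r, cv2.boxPoints(r).round(1).tolist()
E
python3 - <<'E'
from h import *
g=dict(np.load("top0.npz")); P=cloud(g); hsv=cv2.cvtColor(g["frame"],cv2.COLOR_BGR2HSV)
for u,v in((380,220),(295,310),(485,308),(378,249),(290,291),(455,303),(235,140),(263,150),(330,150),(330,250)): print((u,v),hsv[v,u],P[v,u].round(4))
win=np.zeros(hsv.shape[:2],bool); win[185:265,355:405]=1
z=P[...,2]
o=win&(hsv[...,0]<25)&(hsv[...,1]>150)&(hsv[...,2]>120)
print("wedge",o.sum(),rect(o,P))
p=win&(z>.06); print("post",p.sum(),rect(p,P),np.nanmedian(P[p],0))
A=P[o];c=np.c_[A,np.ones(len(A))]
win[:]=0; win[118:200,215:310]=1
f=win&(z>.018)&(z<.036)&(hsv[...,2]>120); print("plate",f.sum(),rect(f,P),np.nanmedian(z[f]))
a=cv2.resize(g["frame"][180:340,280:520],None,fx=3,fy=3,interpolation=cv2.INTER_CUBIC)
cv2.imwrite("pics/crop1.png",a)
E
```

```text
(380, 220) [ 19 240 221] [ 0.5288 -0.3281  0.0225]
(295, 310) [ 13 159 154] [ 0.3117 -0.11    0.0212]
(485, 308) [ 11 175  83] [ 0.3062 -0.5768  0.0165]
(378, 249) [107   8 226] [ 0.4578 -0.3085  0.0731]
(290, 291) [ 12 144 158] [ 0.3593 -0.0988  0.0295]
(455, 303) [105   9 227] [ 0.3287 -0.4807  0.0749]
(235, 140) [ 30   1 221] [0.7417 0.0309 0.0259]
(263, 150) [ 83   5 226] [ 0.7081 -0.041   0.0505]
(330, 150) [99 27 66] [ 0.714  -0.2121  0.0033]
(330, 250) [30  4 57] [ 0.4567 -0.2039 -0.0021]
wedge 1142 (((nan, nan), (0.0, 0.0), 0.0), [[nan, nan], [nan, nan], [nan, nan], [nan, nan]])
post 114 (((458.25616455078125, -309.099365234375), (24.60099983215332, 23.811864852905273), 72.34698486328125), [[443.20001220703125, -317.20001220703125], [465.8999938964844, -324.3999938964844], [473.29998779296875, -301.0], [450.6000061035156, -293.79998779296875]]) [ 0.45801291 -0.30833762  0.07271482]
plate 3007 (((707.6878662109375, -38.71063232421875), (183.8771209716797, 182.63424682617188), 88.12494659423828), [[613.4000244140625, -127.5999984741211], [795.9000244140625, -133.60000610351562], [802.0, 50.20000076293945], [619.4000244140625, 56.20000076293945]]) 0.028427991621275517
```

View pics/crop1.png

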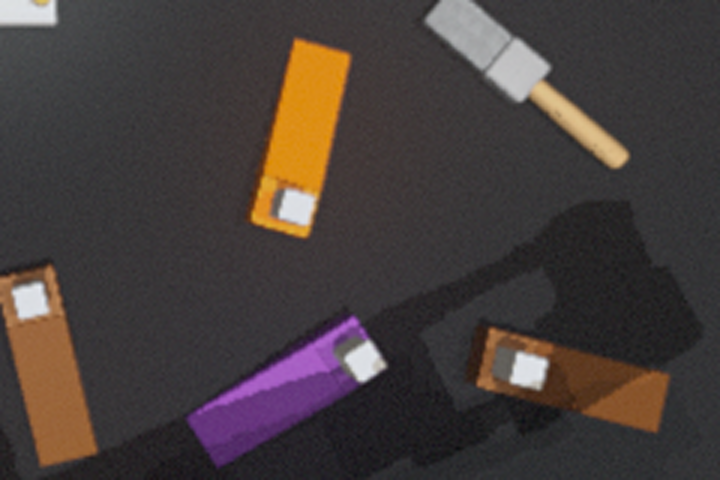

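The crop confirms it. The only orange wedge is the one at crop (300,140), with its white post at (295,207). The others are brown or purple. Now I'll get its yaw and the plate's front edge.

```bash
python3 - <<'E'
from h import *
g=dict(np.load("top0.npz")); P=cloud(g); hsv=cv2.cvtColor(g["frame"],cv2.COLOR_BGR2HSV); z=P[...,2]
ok=np.isfinite(z)
win=np.zeros(z.shape,bool); win[185:265,355:405]=1
o=win&ok&(z>.004)&(z<.05)&(hsv[...,0]<25)&(hsv[...,1]>150)&(hsv[...,2]>120); print("wedge",rect(o,P))
print("invalid in window", (win&~ok).sum())
# front edge and sides of plate
f=(hsv[...,2]>150)&ok&(z>.018)&(z<.036)
E_=np.array([P[[v for v in range(170,200) if f[v,u]][-1],u] for u in range(235,293)])
k=np.polyfit(E_[:,1],E_[:,0],1); print("edge x=k*y+c",k, (E_[:,0]-np.polyval(k,E_[:,1])).std(),E_[:,2].mean())
L=[];R=[]
for v in range(128,184):
    us=np.where(f[v,215:310])[0]+215; L.append(P[v,us[0]]);R.append(P[v,us[-1]])
for S in(np.array(L),np.array(R)): 
    k=np.polyfit(S[:,0],S[:,1],1); print("side y=k*x+c",k,np.polyval(k,.62))
E
```

```text
wedge (((515.6727905273438, -329.393310546875), (55.95722579956055, 161.96340942382812), 74.08106994628906), [[430.1000061035156, -334.1000061035156], [585.9000244140625, -378.5], [601.2000122070312, -324.70001220703125], [445.5, -280.29998779296875]])
invalid in window 16
edge x=k*y+c [0.02637698 0.62003783] 0.0004080371189066228 0.027541201338774232
side y=k*x+c [-0.04247256  0.08000698] 0.053673994865492285
side y=k*x+c [-0.05133219 -0.09052449] -0.12235044772447806
```

```bash
cat >> h.py <<'E'
def q(yaw): return [0,float(np.cos(yaw/2)),float(np.sin(yaw/2)),0]
FY=-0.035; FO=np.array([.622,-.0345]); FX=np.array([np.cos(FY),np.sin(FY)]); FYA=np.array([-FX[1],FX[0]])
def post(tipx,y=0.):   # world xy of the post for a given tip x in the fixture frame
    return FO+(tipx-.14)*FX+y*FYA
E
python3 - <<'E'
from bench import *
from h import *
Y=-.29
for p,y in(((.458,-.310,.044),Y),((*post(-.03),.044),FY),((*post(.08),.044),FY)): 
    print(np.round(p,3),inverse_kinematics(list(map(float,p)),q(y)))
move_to([.458,-.310,.15],q(Y)); move_l([.458,-.310,.044],speed=.12)
close(); hold(.3); s=state(); print(s["time"],s["finger_gap"],s["finger_force"],s["ft_force"],s["ee_pos"],s["joint_pos"])
g=get_image("side"); cv2.imwrite("pics/side1.png",g["frame"])
E
```

```text
[ 0.458 -0.31   0.044] [-6.56539635e-01  1.03874868e-02  1.64626690e+00 -4.44089210e-16
  1.48493827e+00  1.20425669e+00]
[ 0.452 -0.029  0.044] [-1.38193151e-01 -2.71185999e-01  1.90311244e+00 -4.44089210e-16
  1.50966621e+00  1.46760318e+00]
[ 0.562 -0.032  0.044] [-1.18015273e-01  3.69043334e-02  1.61932391e+00 -4.44089210e-16
  1.48536441e+00  1.48778105e+00]
3.625 0.023720174088468937 29.989716410636902 [0.47785875 0.42287073 0.42258449] [ 0.45798755 -0.30987453  0.04395371] [-6.56456070e-01  1.04051258e-02  1.64633360e+00  1.34288035e-04
  1.48508239e+00  1.20427997e+00]
```

```bash
python3 - <<'E'
from bench import *
from h import *
p=post(-.035); move_l([*map(float,p),.044],speed=.09,orientation=q(FY)); hold(.2)
s=state(); print(s["time"],s["finger_gap"],s["finger_force"],s["ft_force"],s["ee_pos"])
g=get_image("side"); cv2.imwrite("pics/side2.png",g["frame"])
g=get_image("top"); cv2.imwrite("pics/top2.png",cv2.resize(g["frame"][70:270,160:400],None,fx=3,fy=3))
P=cloud(g);hsv=cv2.cvtColor(g["frame"],cv2.COLOR_BGR2HSV);z=P[...,2]
o=(hsv[...,0]<25)&(hsv[...,0]>15)&(hsv[...,1]>200)&(hsv[...,2]>120)&np.isfinite(z)&(z>.003)&(z<.04)
o[:,310:]=0;o[:189]=0
print(o.sum(),rect(o,P))
E
```

```text
7.1583 0.023809917311755815 29.988850951194763 [ 0.60495363 -0.08657549 -1.99450079] [ 0.44710726 -0.02846336  0.04400834]
0 (((0.0, 0.0), (0.0, 0.0), 0.0), [[0.0, 0.0], [0.0, 0.0], [0.0, 0.0], [0.0, 0.0]])
```

View pics/top2.png

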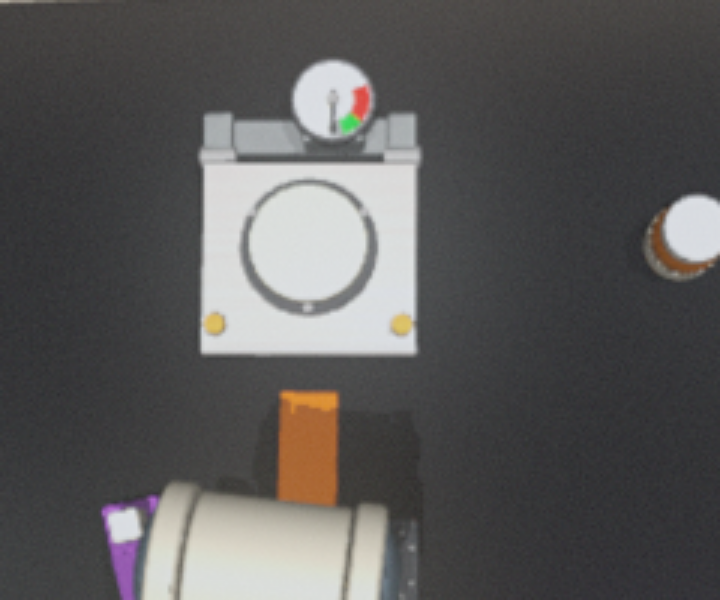

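View pics/side2.png

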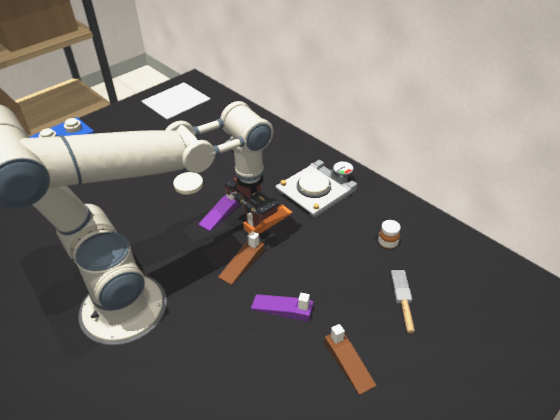

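The orange wedge sits square in front of the plate. In the crop, its thin end is at (309,392), the plate edge at row 354, and both are centred on column 309. The needle points down at rest (333,130). The side view shows nothing else disturbed. Now I'll insert it while the plate still rests on its rails.

```bash
cat >> h.py <<'E'
def needle(g,n):
    a=g["frame"][88:118,256:286]; b=cv2.resize(a,None,fx=8,fy=8,interpolation=cv2.INTER_CUBIC)
    hs=cv2.cvtColor(b,cv2.COLOR_BGR2HSV); cv2.imwrite(f"pics/dial{n}.png",b)
    v,u=np.mgrid[:240,:240]; c=((332.5/3+160-256)*8,(98.5/3+70-88)*8)
    r=np.hypot(u-c[0],v-c[1]); m=(r>20)&(r<72)&(hs[...,2]<150)&(hs[...,1]<110)
    w=m*(200.-hs[...,2]); x=(w*(u-c[0])).sum(); y=(w*(v-c[1])).sum()
    return np.degrees(np.arctan2(x,y)), int(m.sum())   # anticlockwise from image down
def go(tips,speed,n):
    from bench import move_l,hold,state,get_image
    for i,t in enumerate(tips):
        p=post(t); move_l([*map(float,p),.044],speed=speed); hold(.3); s=state(); g=get_image("top")
        P=cloud(g); z=P[...,2]
        zs=[np.nanmedian(z[r:r+6,c:c+10]) for r,c in((178,238),(178,278),(130,230),(130,285))]
        print(t,round(s["time"],2),"ft",s["ft_force"].round(2),"grip",round(s["finger_force"],1),"err",((s["ee_pos"]-[*p,.044])*1000).round(1),"needle",needle(g,f"{n}_{i}"),"z",np.round(np.array(zs)*1000,1),flush=True)
    cv2.imwrite(f"pics/top_{n}.png",cv2.resize(g["frame"][70:270,160:400],None,fx=3,fy=3,interpolation=cv2.INTER_CUBIC))
E
python3 - <<'E'
from h import *
go([-.035,.02,.042],.05,"a")
E
```

```text
-0.035 7.81 ft [-0.58  0.18 -2.66] grip 30.0 err [0. 0. 0.] needle (np.float64(1.7104358087117701), 311) z [28.7 27.7 28.7 28.5]
0.02 9.41 ft [-0.63 -0.19 -2.08] grip 30.0 err [-0.1 -0.   0. ] needle (np.float64(1.8668340433092927), 303) z [28.1 28.4 28.2 28.8]
0.042 10.35 ft [ 0.24 -0.86 -1.7 ] grip 30.0 err [-0.2  0.  -0. ] needle (np.float64(1.8114076175821165), 299) z [28.4 28.8 28.7 28.6]
```

```bash
python3 - <<'E'
from h import *
go([.048,.054,.060,.066],.03,"b")
E
```

```text
0.048 11.05 ft [ 0.29  0.84 -2.17] grip 30.0 err [-0.1  0.  -0. ] needle (np.float64(1.7582295693295091), 291) z [28.7 28.6 27.6 28.3]
0.054 11.75 ft [-8.62  1.12  1.8 ] grip 30.0 err [-1.2 -0.   0.1] needle (np.float64(3.020601827760807), 401) z [213.2  28.9  27.8  28.9]
0.06 12.45 ft [-8.57 -0.26  2.98] grip 30.0 err [-1.5  0.  -0.1] needle (np.float64(8.886913517438852), 427) z [412.2 409.   28.7  28.7]
0.066 13.15 ft [-8.43  0.58  1.48] grip 30.0 err [-1.5  0.  -0. ] needle (np.float64(15.470981744938383), 492) z [419.1 419.3  28.9  29.5]
```

View pics/top_b.png

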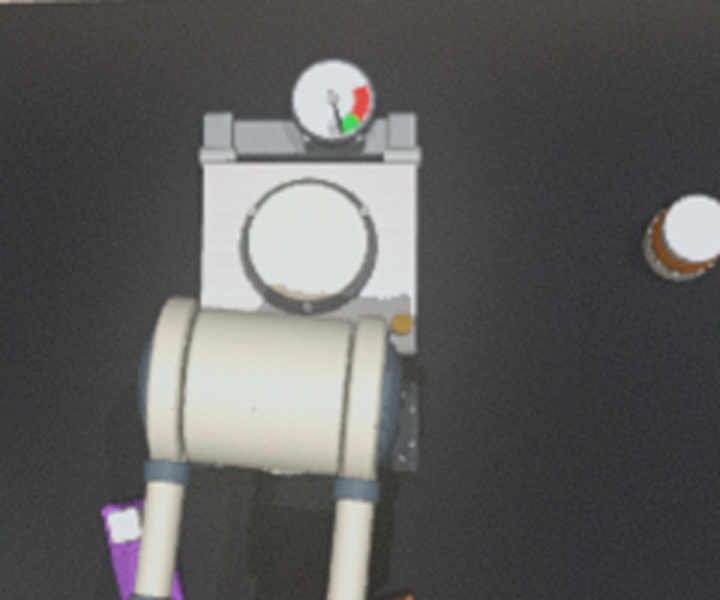

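The needle has turned to about 15° anticlockwise, with its tip at (342,130), just short of the green sector at (350,123). It moves 1.1° per mm, as the geometry predicts. Another 18 mm should bring it to mid-green.

```bash
python3 - <<'E'
from h import *
go([.072,.078,.083],.03,"c")
from bench import get_image
cv2.imwrite("pics/side_c.png",cv2.resize(get_image("side")["frame"][130:280,200:400],None,fx=4,fy=4,interpolation=cv2.INTER_CUBIC))
d=cv2.imread("pics/dialc_2.png"); cv2.imwrite("pics/dial_c.png",d)
E
```

```text
0.072 13.85 ft [-9.03  0.21  3.3 ] grip 30.0 err [-1.4  0.  -0. ] needle (np.float64(22.451757072984027), 545) z [423.3 424.   28.9  29.5]
0.078 14.55 ft [-8.41  0.73  3.21] grip 30.0 err [-1.5  0.  -0.1] needle (np.float64(30.08145036850233), 493) z [426.1 427.7  29.7  29.4]
0.083 15.22 ft [-8.59  0.44  2.4 ] grip 30.0 err [-1.5  0.  -0.1] needle (np.float64(36.397624855696655), 452) z [427.  429.5  29.8  29.9]
```

View pics/dial_c.png

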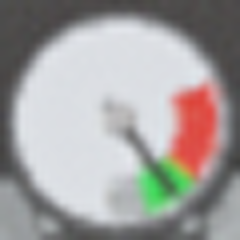

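View pics/side_c.png

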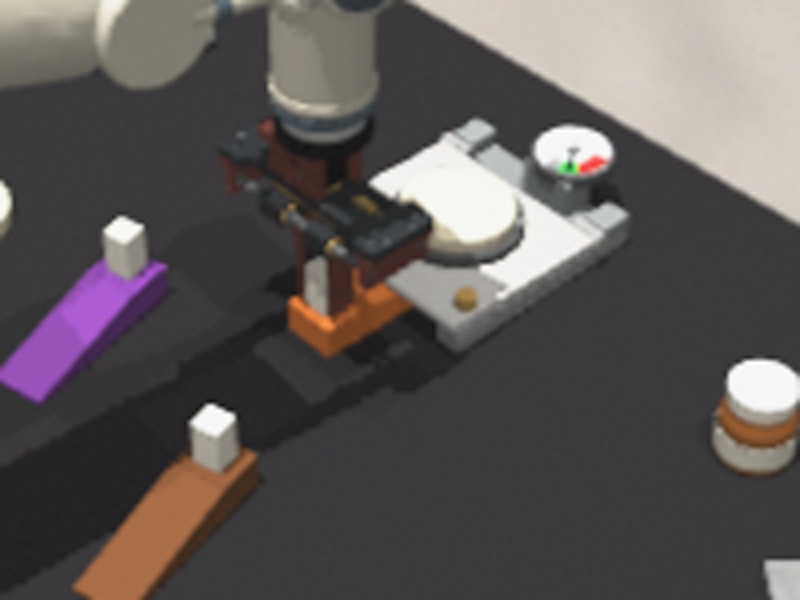

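The needle tip at (170,190) lies in the green sector at about 36°. The side view shows the wedge at (350,310) flat on the bench, still gripped, with the gripper clear above the plate.

```bash
python3 - <<'E'
from bench import *
hold(.3); print(job_done())
E
```

```text
the job is handed in; nothing more can be done
None
```

I handed the job in with the orange wedge still gripped, flat on the bench and about 83 mm under the plate edge, and the needle in the green sector at about 36° (roughly 6 mm of lift); no verdict came back.

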